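Lift one tray off a nested stack and mark it in the lever punch

TASK

Take the top tray off the nested stack without pulling the tray beneath it up, set it between the guide rails on the green punch's bed and push it fully home against the brass stop. Then pull the punch's red-gripped lever all the way down and ease it slowly back up to its rest, never letting it fly back. Leave the other trays nested in their wooden cradle, and leave the dish, brush and jar where they are.

Things in the scene. Friction and masses are not known exactly. Their poses are not given: they have to be found in the camera images.
- tray_a_c (a point): Centre (half-way up) of the top tray, an open aluminium trough of about 100 g: 159 mm long (its x) by 63 mm wide (y) over the 5 mm high rim, 36 mm high, walls tapering to a 140 x 44 mm bottom. Either way round. Four are nested, each 16 mm above the next, walls within 1 mm: fingers over 14 mm below the rim top also grip the next tray; one lifted askew drags the next.
- tray_b_c (a point): Centre (half-way up) of the next tray, directly under the top one in the stack; same shape and axes. It must stay nested.
- tray_c_c (a point): Centre (half-way up) of the third tray; same shape. It must stay nested.
- tray_d_c (a point): Centre (half-way up) of the lowest tray; same shape. It sits in the cradle.
- cradle: Wooden cradle fixed to the table, 190 x 86 mm, holds the stack; origin at the centre of its underside on the table, x along the trays' length. Its board is 12 mm thick, so with four trays the rim of the top one is 96 mm above the table.
- home (a point): Fixed point on the punch: the tray's centre (half-way up) when home on the bed, tray along x. 68 mm above the table (bed top at 50 mm). x points along the rails to the brass stop and column, y across to the lever's side. From here the stop, 12 mm high, meets the tray's far end. Set the tray down about 70 mm short (-x), clear of the head, then push its near end.
- punch: Green bench punch, fixed; origin on the table under the home point, same axes. Two bed rails, 8 mm high and 54 mm apart, run from x -150 mm (open end) to +75 mm. The head, 56 mm wide and 160 to 260 mm above the table, begins at x +10 mm; the 22 mm thick ram below it at x +30 mm ends 100 mm above the table when up. Column at x +105 mm on.
- lever (a joint): Angle of the punch lever, rad: 0 at rest (up), 0.96 at the bottom stop. It turns about a level axle along the home point's y. A spring pushes it back up: about 2 N at the grip at the top and 8 N at the bottom. Let go when low it flies up at several rad/s.
- lever_grip (a point): Centre of the lever's red grip, a level bar 22 mm thick and 76 mm long across the lever (along the home point's y). At rest it stands about 295 mm above the table, and it swings down on a 200 mm radius in an upright plane, from 25 degrees above level to 30 degrees below, ending 110 mm above the table. It can be pushed down from above or gripped.
- lever_pivot (a point): Point on the lever's axle, 200 mm from lever_grip and in the same upright plane of swing, 210 mm above the table; fixed.
- dish: White shallow dish, 130 mm across, 20 mm high; origin under its centre. Leave alone.
- brush: Brush, 190 mm long, lying on the table; origin under its middle. Leave alone.
- jar: Small jar, 60 mm across, 75 mm high; origin under its centre. Leave alone.
Mind the look-alikes: they are no part of the job. Leave any pink look-alike of the cradle alone. Leave any blue look-alike of the part that bears tray_a_c alone.

How it is judged:
By the outcome, as a careful person would: the job done as asked, in the order asked, and still so for the second after the job is handed in, with the robot touching nothing.
It also fails if it takes over 72 s, if anything falls off the work surface, if the arm or the gripper's body presses on something with over 40 N, if the wrist force passes 120 N, or if a joint passes its speed limit or range.

ROBOT

A 6-joint arm with a two-finger parallel gripper is mounted at the origin on the work surface. World frame = base frame: x ahead of the robot, y to its left, z up, the work surface at z = 0. Lengths are in m, angles in rad, forces in N, time in s.
With the tool pointing down it reaches from about 0.375 to 0.825 m from the base axis. Payload 5.5 kg.
Tool frame: the origin (TCP) lies at the very end of the fingers, on their centre line; the grasp point (between the pads) lies 19 mm behind it (arm.pinch_z is the distance from the TCP to the grasp point, in m); z points along the fingers, y is the line along which they close (so a half turn about z gives the same grasp; the last joint's range is limited). The gripper opens to 85 mm and grips with 20 to 120 N. Pads are 22 mm wide; open, the fingers measure 114 mm over their backs; the gripper's body (76 mm by 85 mm) begins 54 mm behind the grasp point. The pads swing forward as they close: fully open they stand 13 mm farther back than shut.
Start: joints at [1.115, 0.314, -0.047, 1.21, 0, 1.571], TCP at [0.264, 0.539, 0.231] pointing down, gripper open.
Joint ranges: [-2.67, 2.67], [-0.69, 1.73], [-1.03, 1.25], [-2.08, 2.16], [-1.42, 1.45], [-3.14, 3.14]. Speed limits (rad/s): [2.39, 2.39, 3.01, 3.14, 3.14, 3.14].

INTERFACE

Orientations are given as a 3x3 rotation matrix whose columns are the frame's x, y, z axes.
In Python, from cell import monitor, cams, ticket, arm gives the robot as it stands.
- The arm moves only by the tool drive_tool, never from a script. Its arguments are lists of equal length, an entry for each row: "fingers": the closure, from -1 (fully open) to 1 (shut); "travel": the shift along the tool's x, y, z each as a share of 0.2 m, from -1 to 1, a list of three; "turn": the turn about the tool's z as a share of pi/2 rad, from -1 to 1. A call has 1 to 12 rows; each row is the pose to reach, as a shift and turn from the pose commanded when the call began, along the tool's axes at that moment; what a row does not reach only later rows make up. A row lasts 1/10 s, in which the tool goes at most 50 mm and 8.59 degrees, less where a joint would pass 70% of its speed; a pose out of reach is approached as far as the arm can. A call with a number of a shift or a turn outside -1 to 1 is refused whole. A call with a gripper value outside its range is refused whole. The fingers move at their own pace and stop on an object; "newtons" is the grip in N (left out, the last holds). Time passes only in rows, so rows that repeat a pose let the fingers close. It gives the time, the measured TCP pose, the force, the opening and the grip force at its end, in the units of the state.
- monitor.get_obs(): the state, without advancing time (a new reading comes with each control period).
- cams.snapshot(name): name is "side" or "top" or "wrist"; returns (picture, depth): 480x640x3 uint8, red, green, blue; 480x640 float32, m along the optical axis (not along the pixel's ray), 0 where there is no reading.
- cams.get_calibration(name): a dict with "camera_matrix" (3x3 intrinsics, pixels), "extrinsics" (4x4, takes a point from camera to world coordinates); the wrist camera has in their place "mount" (4x4, takes a point from camera to tool coordinates, whose origin is the TCP and whose axes are the flange's). Camera axes: x right, y down, z forward; pixel columns grow to the right and rows downward; lengths in m; the calibration is good to about 2 mm. A picture is of the moment at which its call begins: read the wrist's pose just before it. get_calibration takes no time and is no camera call.
- ticket.hand_in(): hands the job in; it is judged then, once.
The state is a dict: "clock": time; "joints": joint angles; "dq": joint speeds; "joint_efforts": joint torques, N m; "eef_pos": TCP position; "tool_rot": TCP orientation; "wrist_force": force on the tool from outside, world axes, zero at the start; "wrist_torque": the same for the moment, N m; "width": finger opening in m; "grip_force": force on a finger pad.
Only numpy, scipy, OpenCV 4.12 (cv2) and the standard library are available. Lean on these libraries where they do the work, as an engineer would, in place of code of your own. Each camera call takes 0.05 s, during which the arm holds its last target. There are 200 camera calls.

## Working session

There is one attempt and no reset: what is moved stays moved. The work goes in short steps, Python scripts to look and compute and a tool call to move; the robot and the scene stay as the last step left them, time stands still between calls to the robot, and variables do not carry over. Pictures are saved under pics/ and viewed, at most 10 in all, crops included, and the job is handed in when it is done.

Besides the shell and the picture viewer there is one more tool, called as name(argument=value, ...), one argument or row to a line, values as JSON. drive_tool: Moves the arm, as the interface text tells. Shift numbers are shares of 0.2 m and turn numbers shares of pi/2 rad, none past 1 either way. Its arguments: {"type":"object","properties":{"fingers":{"type":"array"},"travel":{"type":"array"},"turn":{"type":"array"},"newtons":{"type":"number"}},"required":["fingers","travel","turn"]}

```bash
mkdir -p pics
cat > h.py <<'E'
import numpy as np, cv2
from cell import monitor, cams, ticket, arm
def snap(n,f=None):
    o=monitor.get_obs(); c=cams.get_calibration(n); im,d=cams.snapshot(n)
    K=np.array(c["camera_matrix"])
    if n=="wrist":
        T=np.eye(4);T[:3,:3]=o["tool_rot"];T[:3,3]=o["eef_pos"];E=T@np.array(c["mount"])
    else: E=np.array(c["extrinsics"])
    if f: cv2.imwrite("pics/"+f,im[:,:,::-1])
    return im,d,K,E
def cloud(d,K,E):
    v,u=np.mgrid[:d.shape[0],:d.shape[1]]
    p=np.stack([(u-K[0,2])/K[0,0]*d,(v-K[1,2])/K[1,1]*d,d],-1)
    return p@E[:3,:3].T+E[:3,3]
def rayz(u,v,z,K,E):
    r=E[:3,:3]@np.array([(u-K[0,2])/K[0,0],(v-K[1,2])/K[1,1],1]); return E[:3,3]+r*(z-E[2,3])/r[2]
E
python3 - <<'E'
from h import *
for n in("top","side"):
    im,d,K,E=snap(n,n+"0.png"); np.savez(n+"0.npz",im=im,d=d,K=K,E=E); print(n,np.round(E,3).tolist(),K[0,0],(d>0).mean())
o=monitor.get_obs();print(o); print(arm.pinch_z)
print(cams.get_calibration("wrist"))
E
```

```text
top [[0.031, -0.983, 0.18, 0.295], [-1.0, -0.031, 0.001, 0.06], [0.004, -0.18, -0.984, 1.353], [0.0, 0.0, 0.0, 1.0]] 549.2358149319662 0.9959114583333334
side [[0.891, -0.308, 0.334, 0.009], [-0.453, -0.57, 0.685, -0.945], [-0.021, -0.762, -0.647, 1.151], [0.0, 0.0, 0.0, 1.0]] 608.7306861310509 0.9959342447916667
{'clock': 0.1, 'joints': array([ 1.11499872e+00,  3.14170237e-01, -4.79933743e-02,  1.21017151e+00,
       -3.18630973e-05,  1.57080910e+00]), 'dq': array([-0.00019231, -0.00097575,  0.00378367, -0.00105772,  0.00188048,
        0.00092527]), 'joint_efforts': array([ 3.80479441e-04, -5.40766096e+01,  3.40542054e+01,  1.11654241e-02,
        3.13073838e-05, -1.63294555e-05]), 'eef_pos': array([0.26388937, 0.53827786, 0.23050555]), 'tool_rot': array([[-8.97904621e-01,  4.40189586e-01, -6.48731735e-04],
       [ 4.40190063e-01,  8.97903536e-01, -1.39571960e-03],
       [-3.18827156e-05, -1.53878834e-03, -9.99998816e-01]]), 'wrist_force': array([-0.12455329, -0.0821835 ,  0.01588592]), 'wrist_torque': array([-0.02730496,  0.03584915,  0.03888703]), 'grip_force': 0.0, 'width': 0.08552494121595326}
0.0187
{'camera_matrix': array([[419.95454825,   0.        , 315.69267703],
       [  0.        , 419.95454825, 235.37262265],
       [  0.        ,   0.        ,   1.        ]]), 'mount': array([[ 5.79253958e-05, -9.49313962e-01, -3.14329443e-01,
         8.00921632e-02],
       [ 9.99999957e-01, -3.50215122e-05,  2.90051746e-04,
         9.87969129e-04],
       [-2.86358465e-04, -3.14329446e-01,  9.49313919e-01,
        -1.42565580e-01],
       [ 0.00000000e+00,  0.00000000e+00,  0.00000000e+00,
         1.00000000e+00]])}
```

View pics/top0.png

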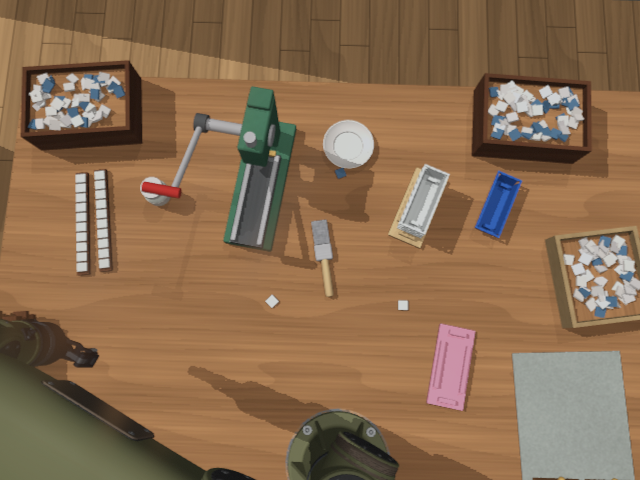

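View pics/side0.png

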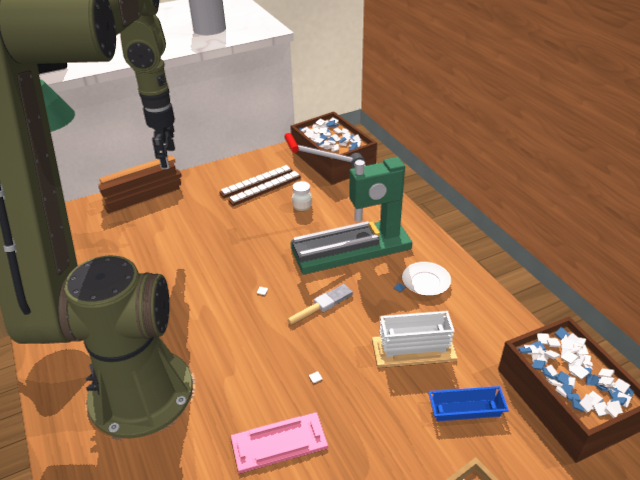

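The top view shows the punch bed at about (258,200), the red grip at (161,189) with the jar just under it at (155,192), and the stack at (423,200) in its cradle. The dish is at (348,145) and the brush at (322,258). The side view agrees, with the grip at (292,142), the stack at (416,338) and the jar at (302,195).

Run:
```python
from h import *
def rect(P): 
    (c,s,a)=cv2.minAreaRect((P[:,:2]*1000).astype(np.float32)); b=cv2.boxPoints((c,s,a)); e=b[1]-b[0]; f=b[2]-b[1]; l=e if np.hypot(*e)>np.hypot(*f) else f
    return np.round(c,1),np.round(s,1),round(float(np.degrees(np.arctan2(l[1],l[0]))),1)
for n in("top","side"):
    z=np.load(n+"0.npz");im,d,K,E=[z[k] for k in("im","d","K","E")]; P=cloud(d,K,E)
    hsv=cv2.cvtColor(im,cv2.COLOR_RGB2HSV);H,S,V=[hsv[...,i].astype(int) for i in range(3)]
    R=((H<6)|(H>174))&(S>180)&(V>100)&(P[...,2]>.2)
    q=P[R]; print(n,"grip",R.sum(),np.median(q,0).round(4),rect(q),q[:,2].max())
    gray=(S<60)&(V>90)
    st=gray&(P[...,2]>.085)&(P[...,2]<.105)&(abs(P[...,1]+.2)<.25)&(P[...,0]>.3)
    st=cv2.morphologyEx(st.astype(np.uint8),cv2.MORPH_OPEN,np.ones((2,2)))>0
    nn,lab,ss,cc=cv2.connectedComponentsWithStats(st.astype(np.uint8))
    for i in range(1,nn):
        if ss[i,4]>60: q=P[lab==i]; print(" stackcand",cc[i].round(),ss[i,4],rect(q),np.median(q[:,2]).round(4))
    G=(H>65)&(H<95)&(S>80)&(P[...,0]>.2)
    for lo,hi in((.03,.056),(.24,.28)):
        m=G&(P[...,2]>lo)&(P[...,2]<hi); q=P[m]; print(" green",lo,m.sum(),rect(q),np.median(q,0).round(3))
    m=gray&(P[...,2]>.0535)&(P[...,2]<.064)&(P[...,0]>.3)
    nn,lab,ss,cc=cv2.connectedComponentsWithStats(m.astype(np.uint8))
    for i in range(1,nn):
        if ss[i,4]>40: q=P[lab==i]; print(" rail",cc[i].round(),ss[i,4],rect(q),np.median(q[:,2]).round(4))
    B=(H>15)&(H<35)&(S>120)&(V>120)&(P[...,2]>.045)&(P[...,2]<.075)&(P[...,0]>.3)
    if B.any(): q=P[B];print(" brass",B.sum(),np.median(q,0).round(4),rect(q))
    J=gray&(P[...,2]>.06)&(P[...,2]<.085)&(P[...,1]>.2)&(P[...,0]>.3);q=P[J];print(" jar",J.sum(),rect(q))
```

```text
top grip 345 [0.567  0.3732 0.3047] (array([451.8, 223.2]), array([449.5,  48.1]), 52.3) 1.3532792925284212
 stackcand [513. 101.] 873 (array([ 593., -198.]), array([106.8, 786.9]), -37.8) 0.0949
 stackcand [507. 124.] 267 (array([ 575.9, -171.8]), array([ 41.2, 726.7]), -42.8) 0.0959
 stackcand [528. 131.] 66 (array([ 793.1, -436. ]), array([28.8, 13.9]), 88.9) 0.0989
 stackcand [426. 199.] 545 (array([ 493.6, -116.9]), array([ 93.6, 523.3]), -31.6) 0.093
 green 0.03 743 (array([665.2, 209.9]), array([115.6, 325.2]), -9.1) [0.726 0.164 0.032]
 green 0.24 1504 (array([732.9, 198.9]), array([ 52.8, 139. ]), -8.9) [0.739 0.194 0.262]
 rail [267. 202.] 404 (array([614.2, 188.4]), array([ 16. , 224.9]), -9.5) 0.0585
 rail [240. 202.] 334 (array([607.2, 253.4]), array([ 13. , 191.7]), -8.7) 0.0588
 rail [422. 201.] 517 (array([ 620.6, -186.7]), array([ 41.7, 136.8]), -22.1) 0.0618
 rail [616. 242.] 82 (array([ 533.5, -652.1]), array([23.7, 41.8]), -41.6) 0.0558
 rail [594. 250.] 270 (array([ 514.7, -596.8]), array([45.2, 72. ]), -59.6) 0.0571
 rail [608. 260.] 52 (array([ 491.2, -631.2]),
[... 1272 characters left out ...]
351.2]), array([ 30.6, 176.8]), -0.1) 0.0588
 rail [235.  73.] 77 (array([ 748.3, 1353.3]), array([141.6,  33.3]), 3.6) 0.0596
 rail [187.  84.] 90 (array([ 537.7, 1349.4]), array([158. ,  35.9]), 2.9) 0.0585
 rail [331. 231.] 232 (array([617.1, 247.8]), array([ 20.7, 223.7]), -9.5) 0.057
 rail [337. 245.] 266 (array([606.1, 187.1]), array([ 26.3, 224.1]), -7.1) 0.0571
 rail [415. 329.] 271 (array([ 618.9, -175.7]), array([ 25.7, 110.7]), -20.0) 0.0615
 rail [417. 343.] 219 (array([ 600.9, -212.1]), array([ 13.4, 158.1]), -22.1) 0.0613
 brass 380 [ 0.5345 -0.5169  0.0593] (array([ 600.2, -155.8]), array([811.4,  90.6]), 76.2)
 jar 1354 (array([ 673.8, 1185.2]), array([1972. ,  819.7]), 72.0)
```

```bash
cat >> h.py <<'E'
def rect(P):
    (c,s,a)=cv2.minAreaRect((P[:,:2]*1000).astype(np.float32)); b=cv2.boxPoints((c,s,a)); e=b[1]-b[0]; f=b[2]-b[1]; l=e if np.hypot(*e)>np.hypot(*f) else f
    return np.round(c,1),np.round(s,1),round(float(np.degrees(np.arctan2(l[1],l[0]))),1)
def big(m,k=2):
    m=cv2.morphologyEx(m.astype(np.uint8),cv2.MORPH_OPEN,np.ones((k,k)));n,l,s,c=cv2.connectedComponentsWithStats(m)
    return l==1+np.argmax(s[1:,4])
E
python3 - <<'E'
from h import *
for n in("top","side"):
    z=np.load(n+"0.npz");im,d,K,E=[z[k] for k in("im","d","K","E")]; P=cloud(d,K,E)
    hsv=cv2.cvtColor(im,cv2.COLOR_RGB2HSV);H,S,V=[hsv[...,i].astype(int) for i in range(3)]
    ok=(d>.1)&(P[...,0]>.4)&(P[...,0]<.85)
    R=big(((H<6)|(H>174))&(S>180)&(V>100)&(P[...,2]>.2)&ok)
    q=P[R]; print(n,"grip",R.sum(),q.mean(0).round(4),rect(q),q[:,2].max())
    st=ok&(S<60)&(P[...,2]>.090)&(P[...,2]<.11)&(abs(P[...,1]+.19)<.12)&(P[...,0]>.5)&(P[...,0]<.73)
    q=P[st]; print(" stack",st.sum(),rect(q),np.median(q[:,2]))
    st=ok&(P[...,2]>.008)&(P[...,2]<.016)&(abs(P[...,1]+.19)<.12)&(P[...,0]>.48)&(P[...,0]<.73)
    q=P[big(st)]; print(" cradle",st.sum(),rect(q))
    m=ok&(P[...,2]>.19)&(P[...,2]<.25)&(P[...,1]>.24)&(P[...,0]>.6); q=P[m]; print(" pivot zone",m.sum(),rect(q),q.min(0),q.max(0))
E
```

```text
top grip 340 [0.5647 0.3707 0.307 ] (array([450.7, 221.8]), array([445.9,  48.3]), 52.3) 1.3532792925284212
 stack 483 (array([ 618.6, -185.6]), array([ 63.4, 161.8]), -21.7) 0.09563210813781375
 cradle 477 (array([428.3, -33.5]), array([ 32.2, 323.6]), -40.8)
 pivot zone 769 (array([728.1, 306.5]), array([ 87.4, 122.6]), -56.1) [0.65764432 0.24019184 0.19695302] [0.76362418 0.3429201  0.24990278]
side grip 138 [0.5746 0.392  0.2784] (array([643.8, 553.6]), array([482.3,  31. ]), 66.6) 0.3070839869142482
 stack 512 (array([ 611.4, -186.1]), array([ 72.7, 160. ]), -22.9) 0.09425120658944686
 cradle 598 (array([ 308.4, -550. ]), array([987.9,  77.7]), 57.3)
 pivot zone 806 (array([ 721.2, 1135.8]), array([1702.6,  242.9]), 89.9) [0.60006539 0.28444273 0.19000385] [0.84307309 1.98719572 0.24998929]
```

drive_tool(
  fingers=[-1,-1,-1,-1,-1],
  travel=[
    [-0.2,-0.15,-0.05],
    [-0.4,-0.3,-0.1],
    [-0.6,-0.45,-0.1],
    [-0.78,-0.6,-0.1],
    [-0.8,-0.62,-0.1],
  ],
  turn=[0,0,0,0,0],
)

```text
clock: 0.6
eef_pos: [0.3544, 0.3526, 0.2512]
tool_rot: [[-0.896, 0.445, 0.0], [0.445, 0.896, -0.002], [-0.001, -0.002, -1.0]]
wrist_force: [-1.3, 0.3, -0.6]
width: 0.0852
grip_force: 0.0
```

drive_tool(
  fingers=[-1,-1,-1,-1,-1],
  travel=[
    [-0.2,-0.15,0],
    [-0.4,-0.3,0],
    [-0.6,-0.45,0],
    [-0.8,-0.61,0],
    [-0.8,-0.61,0],
  ],
  turn=[0,0,0,0,0],
)

```text
clock: 1.1
eef_pos: [0.4449, 0.1727, 0.2511]
tool_rot: [[-0.895, 0.446, 0.0], [0.446, 0.895, -0.002], [-0.001, -0.001, -1.0]]
wrist_force: [0.7, 0.6, -0.3]
width: 0.0858
grip_force: 0.0
```

drive_tool(
  fingers=[-1,-1,-1,-1,-1],
  travel=[
    [-0.2,-0.15,0],
    [-0.4,-0.3,0],
    [-0.6,-0.45,0],
    [-0.8,-0.61,0],
    [-0.8,-0.61,0],
  ],
  turn=[0,0,0,0,0],
)

```text
clock: 1.6
eef_pos: [0.5351, -0.0066, 0.2507]
tool_rot: [[-0.896, 0.445, 0.0], [0.445, 0.896, -0.001], [-0.001, -0.001, -1.0]]
wrist_force: [0.2, 1.0, -0.2]
width: 0.0855
grip_force: 0.0
```

drive_tool(
  fingers=[-1,-1,-1,-1,-1,-1],
  travel=[
    [-0.2,-0.15,0],
    [-0.4,-0.3,0],
    [-0.6,-0.45,0.1],
    [-0.8,-0.61,0.2],
    [-0.8,-0.61,0.2],
    [-0.8,-0.61,0.2],
  ],
  turn=[-0.05,-0.05,-0.05,-0.05,-0.05,-0.05],
)

```text
clock: 2.2
eef_pos: [0.6228, -0.1826, 0.2093]
tool_rot: [[-0.929, 0.369, -0.003], [0.369, 0.929, 0.002], [0.003, 0.0, -1.0]]
wrist_force: [-0.0, 0.4, 0.2]
width: 0.0855
grip_force: 0.0
```

```bash
cat > stk.py <<'E'
from h import *
import sys
im,d,K,E=snap("wrist",sys.argv[1]);o=monitor.get_obs()
print(o["clock"],o["eef_pos"].round(4),o["tool_rot"].round(3).tolist(),o["joints"].round(2))
P=cloud(d,K,E)
ok=(d>.12)&(P[...,2]>.088)&(P[...,2]<.104)&(np.hypot(P[...,0]-.618,P[...,1]+.186)<.1)
q=P[ok]; c,s,a=rect(q); print(ok.sum(),c,s,a,np.median(q[:,2]))
D=o["tool_rot"].T@(np.array([c[0]/1e3,c[1]/1e3,.078])-o["eef_pos"]); print("shares",(D/.2).round(3), "tool y deg",np.degrees(np.arctan2(o["tool_rot"][1,1],o["tool_rot"][0,1])).round(2),"want",a+90)
E
python3 stk.py w1.png
```

```text
2.25 [ 0.6228 -0.1815  0.2105] [[-0.93, 0.368, -0.002], [0.368, 0.93, 0.001], [0.002, 0.001, -1.0]] [-0.28  0.42  0.05  1.21  0.    0.09]
7268 [ 616.7 -186.4] [ 63.2 159.4] -22.0 0.09550196376092743
shares [ 0.018 -0.034  0.662] tool y deg 68.4 want 68.0
```

View pics/w1.png

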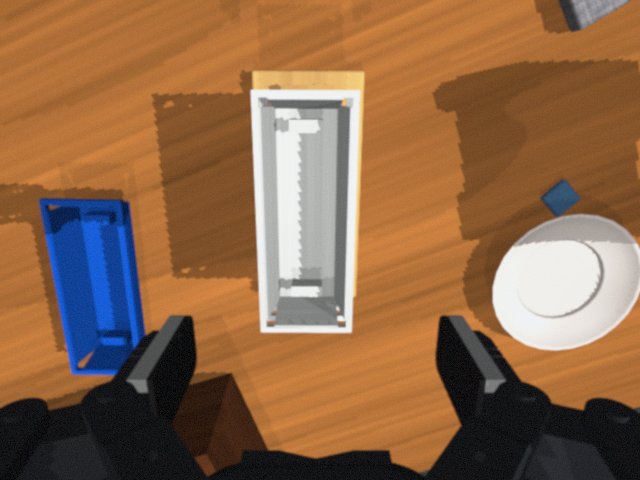

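The rim is at pixels (252,92)–(358,332). It measures 63.2 x 159.4 mm at z 0.0955, which matches the given size. I'll descend after a small correction.

drive_tool(
  fingers=[-1,-1,-1,-1,-1,-1,-1,-1],
  travel=[
    [0.018,-0.034,0.1],
    [0.018,-0.034,0.25],
    [0.018,-0.034,0.4],
    [0.018,-0.034,0.5],
    [0.018,-0.034,0.58],
    [0.018,-0.034,0.64],
    [0.018,-0.034,0.665],
    [0.018,-0.034,0.665],
  ],
  turn=[0.005,0.005,0.005,0.005,0.005,0.005,0.005,0.005],
)

```text
clock: 3.05
eef_pos: [0.6171, -0.1869, 0.0785]
tool_rot: [[-0.927, 0.375, -0.0], [0.375, 0.927, 0.0], [0.0, 0.0, -1.0]]
wrist_force: [-0.4, 0.2, 0.4]
width: 0.0853
grip_force: 0.0
```

drive_tool(
  fingers=[-0.6,-0.4,-0.3,-0.2,-0.1,0,0.1,0.2],
  travel=[
    [0,0,0],
    [0,0,0],
    [0,0,0],
    [0,0,0],
    [0,0,0],
    [0,0,0],
    [0,0,0],
    [0,0,0],
  ],
  turn=[0,0,0,0,0,0,0,0],
  newtons=25,
)

```text
clock: 3.85
eef_pos: [0.6181, -0.188, 0.0797]
tool_rot: [[-0.927, 0.376, 0.002], [0.376, 0.927, 0.0], [-0.002, 0.001, -1.0]]
wrist_force: [-0.8, 1.9, 5.1]
width: 0.0624
grip_force: 27.1
```

drive_tool(
  fingers=[0.3,0.3,0.3,0.3,0.3,0.3,0.3,0.3,0.3,0.3,0.3,0.3],
  travel=[
    [0,0,0],
    [0,0,-0.01],
    [0,0,-0.02],
    [0,0,-0.03],
    [0,0,-0.04],
    [0,0,-0.05],
    [0,0,-0.065],
    [0,0,-0.08],
    [0,0,-0.095],
    [0,0,-0.11],
    [0,0,-0.125],
    [0,0,-0.14],
  ],
  turn=[0,0,0,0,0,0,0,0,0,0,0,0],
  newtons=35,
)

```text
clock: 5.05
eef_pos: [0.6173, -0.188, 0.1066]
tool_rot: [[-0.927, 0.376, 0.0], [0.376, 0.927, -0.0], [-0.0, 0.0, -1.0]]
wrist_force: [-0.8, -0.5, -1.4]
width: 0.0615
grip_force: 38.3
```

Run:
```python
from h import *
im,d,K,E=snap("side"); a=im[270:400,350:490]; cv2.imwrite("pics/s1.png",cv2.resize(a,None,fx=4,fy=4)[:,:,::-1])
print(monitor.get_obs()["wrist_force"],monitor.get_obs()["eef_pos"])
```

```text
[ 0.39735835 -0.00071156 -0.15937491] [ 0.61753633 -0.1880584   0.10714458]
```

View pics/s1.png

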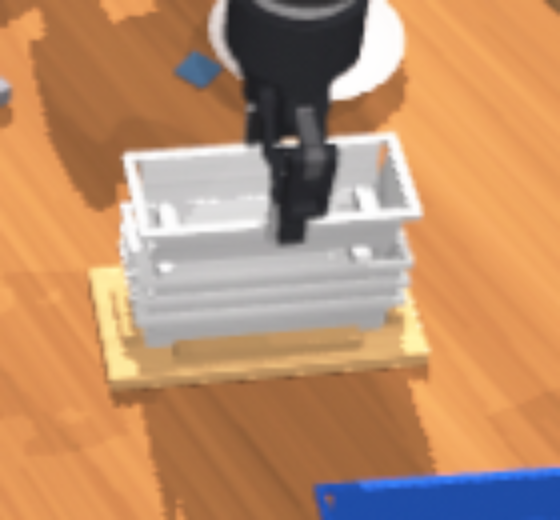

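Only the top tray came up. The three below still sit nested in the cradle at about (265,290) in the crop. I'll carry it towards the punch and stop short to look at the rails.

drive_tool(
  fingers=[0.3,0.3,0.3,0.3,0.3,0.3,0.3,0.3,0.3,0.3],
  travel=[
    [0,0,-0.07],
    [0,0,-0.15],
    [0,0,-0.22],
    [0,0.02,-0.27],
    [0.03,0.08,-0.27],
    [0.1,0.18,-0.27],
    [0.2,0.3,-0.27],
    [0.3,0.42,-0.27],
    [0.38,0.55,-0.27],
    [0.4,0.6,-0.27],
  ],
  turn=[0,0,0,0,0,0,0,0,0,0],
)

```text
clock: 6.1
eef_pos: [0.5866, -0.0433, 0.1598]
tool_rot: [[-0.928, 0.373, -0.002], [0.373, 0.928, 0.001], [0.002, 0.001, -1.0]]
wrist_force: [-1.1, -0.5, -1.1]
width: 0.0616
grip_force: 38.6
```

drive_tool(
  fingers=[0.3,0.3,0.3,0.3,0.3,0.3,0.3,0.3],
  travel=[
    [0.08,0.1,0],
    [0.16,0.22,0],
    [0.24,0.34,0],
    [0.32,0.46,0],
    [0.38,0.56,0],
    [0.4,0.6,0],
    [0.4,0.6,0],
    [0.4,0.6,0],
  ],
  turn=[-0.03,-0.06,-0.09,-0.12,-0.14,-0.144,-0.144,-0.144],
)

```text
clock: 6.9
eef_pos: [0.5592, 0.094, 0.1601]
tool_rot: [[-0.987, 0.159, -0.0], [0.159, 0.987, -0.001], [0.0, -0.001, -1.0]]
wrist_force: [0.2, -0.9, -1.0]
width: 0.0615
grip_force: 38.6
```

Run:
```python
from h import *
im,d,K,E=snap("wrist","w2.png");o=monitor.get_obs();np.savez("w2.npz",im=im,d=d,K=K,E=E)
print(o["clock"],o["eef_pos"].round(4),o["tool_rot"].round(3).tolist(),o["width"],o["grip_force"])
P=cloud(d,K,E); S=cv2.cvtColor(im,cv2.COLOR_RGB2HSV)[...,1]
m=(d>.1)&(P[...,2]>.053)&(P[...,2]<.064)&(S<70)&(P[...,1]>.15)
n,l,s,c=cv2.connectedComponentsWithStats(m.astype(np.uint8))
for i in range(1,n):
    if s[i,4]>150: q=P[l==i]; print(c[i].round(),s[i,4],rect(q),np.median(q[:,2]).round(4))
```

```text
6.95 [0.5593 0.0937 0.1601] [[-0.987, 0.159, -0.0], [0.159, 0.987, -0.001], [0.0, -0.001, -1.0]] 0.06201544808662099 38.63908052444458
[578. 238.] 5778 (array([602.2, 253. ]), array([ 12.2, 182.9]), -9.0) 0.0578
[477. 226.] 4740 (array([584.6, 191. ]), array([ 11.4, 166.7]), -8.9) 0.0578
```

View pics/w2.png

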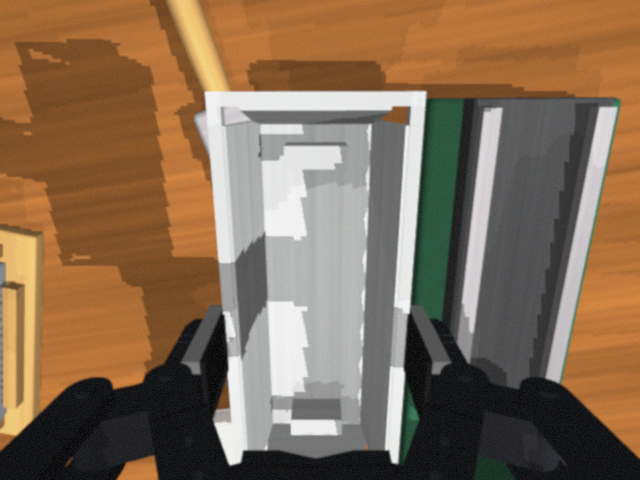

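Rails are at columns 480 and 590 with their near ends at row 105. They are parallel at -9.0° and 64 mm apart centre to centre, so home is about (0.655, 0.212). Next I'll move over the bed and set the tray down.

drive_tool(
  fingers=[0.3,0.3,0.3,0.3,0.3,0.3,0.3,0.3],
  travel=[
    [0,0.1,0],
    [-0.005,0.22,0],
    [-0.01,0.34,0],
    [-0.014,0.46,0],
    [-0.014,0.56,0],
    [-0.014,0.63,0],
    [-0.014,0.66,0],
    [-0.014,0.66,0],
  ],
  turn=[-0.002,-0.002,-0.002,-0.002,-0.002,-0.002,-0.002,-0.002],
)

```text
clock: 7.75
eef_pos: [0.5828, 0.2246, 0.1601]
tool_rot: [[-0.988, 0.155, -0.0], [0.155, 0.988, -0.0], [0.0, -0.0, -1.0]]
wrist_force: [-0.1, -0.1, -1.3]
width: 0.0618
grip_force: 38.7
```

drive_tool(
  fingers=[0.3,0.3,0.3,0.3,0.3,0.3,0.3,0.3,0.3,0.3],
  travel=[
    [0,0,0.06],
    [0,0,0.14],
    [0,0,0.22],
    [0,0,0.28],
    [0,0,0.33],
    [0,0,0.37],
    [0,0,0.4],
    [0,0,0.42],
    [0,0,0.435],
    [0,0,0.435],
  ],
  turn=[0,0,0,0,0,0,0,0,0,0],
)

```text
clock: 8.75
eef_pos: [0.5827, 0.2245, 0.0732]
tool_rot: [[-0.988, 0.155, -0.0], [0.155, 0.988, -0.0], [0.0, -0.0, -1.0]]
wrist_force: [-0.6, -0.7, -0.7]
width: 0.0619
grip_force: 38.7
```

```bash
cat > obs.py <<'E'
from h import *
import sys
im,d,K,E=snap("wrist",sys.argv[1]);o=monitor.get_obs()
print(o["clock"],o["eef_pos"].round(4),o["wrist_force"].round(1),o["width"],o["joints"].round(2))
u=np.array([.9877,-.1564]);v=np.array([.1564,.9877]);print("tcp u,v",u@o["eef_pos"][:2],v@o["eef_pos"][:2])
P=cloud(d,K,E); S=cv2.cvtColor(im,cv2.COLOR_RGB2HSV)[...,1]
U=P[...,:2]@u;W=P[...,:2]@v
near=(d>.1)&(abs(W-.312)<.06)&(S<70)
for lo,hi in((.053,.064),(.070,.1)):
    m=near&(P[...,2]>lo)&(P[...,2]<hi)
    for U0 in np.arange(.45,.56,.02):
        k=m&(abs(U-U0)<.003); 
        if k.any(): print(lo,U0.round(2),np.percentile(W[k],[1,99]).round(4),np.histogram(W[k],np.arange(.26,.3601,.01))[0],np.median(P[k][:,2]).round(4))
    print(" minU",np.percentile(U[m],.5) if m.any() else None)
E
python3 obs.py w3.png
```

```text
8.8 [0.5829 0.2246 0.0734] [ 0.6 -0.2 -1. ] 0.061836048903154785 [ 0.37  0.46 -0.21  0.9   0.    0.52]
tcp u,v 0.5405852926949674 0.3129579709286164
0.053 0.47 [0.2809 0.3456] [  0   0 132 276 283 280 293 220 128   0] 0.0565
0.053 0.49 [0.2917 0.3351] [  0   0   0 400 394 402 395 262   0   0] 0.0559
0.053 0.51 [0.2918 0.3351] [  0   0   0 355 360 357 363 239   0   0] 0.0558
0.053 0.53 [0.2919 0.3352] [  0   0   0 310 318 327 325 213   0   0] 0.0558
0.053 0.55 [0.292  0.3353] [  0   0   0 272 296 286 283 201   0   0] 0.0557
 minU 0.4657046642533799
0.07 0.47 [0.2821 0.3446] [  0   0 666  79  44  39  37 360 366   0] 0.087
0.07 0.49 [0.2821 0.3448] [  0   0 648  38   0   0   0 388 305   0] 0.0877
0.07 0.51 [0.2823 0.3447] [  0   0 560  46   0   0   0 326 265   0] 0.0876
0.07 0.53 [0.2764 0.3508] [  0 307 661  41   0   0   0 286 640  81] 0.0889
0.07 0.55 [0.2826 0.3446] [  0   0 465  39   0   0   0 247 251   0] 0.0883
 minU 0.45945219987188
```

View pics/w3.png

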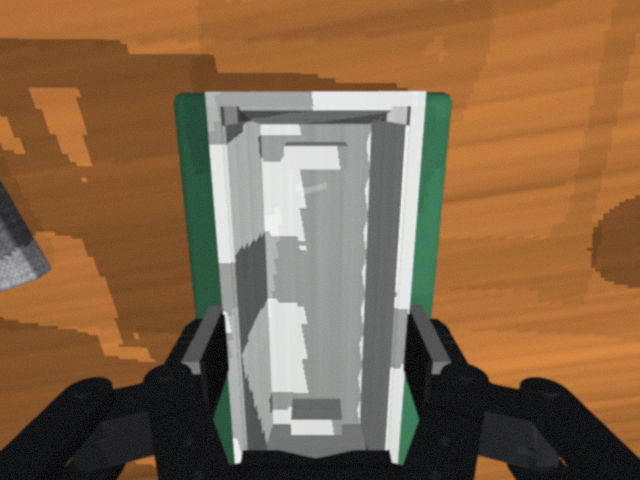

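The tray is centred between the rails, with its rim at v 0.2826–0.3447 against a rail mid-line of 0.312, and about 2 mm above the bed. I'll lower and release, then lift and come behind the near end.

drive_tool(
  fingers=[0.3,0.3,0.3,0.0,-0.3,-0.6,-1,-1,-1],
  travel=[
    [0,-0.004,0.008],
    [0,-0.004,0.016],
    [0,-0.004,0.018],
    [0,-0.004,0.018],
    [0,-0.004,0.018],
    [0,-0.004,0.018],
    [0,-0.004,0.018],
    [0,-0.004,0.018],
    [0,-0.004,0.018],
  ],
  turn=[0,0,0,0,0,0,0,0,0],
)

```text
clock: 9.7
eef_pos: [0.5827, 0.2237, 0.0697]
tool_rot: [[-0.988, 0.155, 0.0], [0.155, 0.988, 0.0], [-0.0, 0.0, -1.0]]
wrist_force: [-0.3, -0.0, 0.9]
width: 0.0855
grip_force: 0.0
```

drive_tool(
  fingers=[-1,-1,-1,-0.5,0,0.5,1,1,1,1,1],
  travel=[
    [0,0,-0.05],
    [0,0,-0.15],
    [0,0,-0.27],
    [0.1,0,-0.27],
    [0.22,0,-0.27],
    [0.34,0,-0.27],
    [0.46,0,-0.27],
    [0.56,0,-0.27],
    [0.58,0,-0.27],
    [0.58,0,-0.27],
    [0.58,0,-0.27],
  ],
  turn=[0,0,0,0,0,0,0,0,0,0,0],
)

```text
clock: 10.8
eef_pos: [0.4693, 0.2419, 0.1243]
tool_rot: [[-0.988, 0.155, 0.002], [0.155, 0.988, 0.0], [-0.001, 0.001, -1.0]]
wrist_force: [0.6, -0.5, -0.3]
width: 0.0002
grip_force: 0.0
```

```bash
python3 obs.py w4.png
```

```text
10.85 [0.4693 0.2418 0.1241] [ 1.  -0.3  1.2] -7.765653958246175e-05 [ 0.48  0.25 -0.39  0.93 -0.    0.63]
tcp u,v 0.42567546220108704 0.3122422329476949
0.053 0.47 [0.2754 0.3488] [  0  79 113   5   0   0   0  37 146   0] 0.058
0.053 0.49 [0.275  0.3491] [ 0 13  0  0  0  0  0  0  3  0] 0.0578
0.053 0.55 [0.3104 0.3167] [0 0 0 0 0 9 0 0 0 0] 0.0533
 minU 0.4630605031502934
0.07 0.47 [0.2812 0.3439] [  0   0 183   0   0   0   0  88  87   0] 0.0852
 minU 0.4585942994411795
```

drive_tool(
  fingers=[1,1,1,1,1,1,1,1,1,1,1,1],
  travel=[
    [0,0,0.1],
    [0,0,0.2],
    [0,0,0.29],
    [-0.04,0,0.29],
    [-0.08,0,0.29],
    [-0.12,0,0.29],
    [-0.16,0,0.29],
    [-0.2,0,0.29],
    [-0.25,0,0.29],
    [-0.3,0,0.29],
    [-0.35,0,0.29],
    [-0.4,0,0.29],
  ],
  turn=[0,0,0,0,0,0,0,0,0,0,0,0],
)

```text
clock: 12.05
eef_pos: [0.5479, 0.2291, 0.0657]
tool_rot: [[-0.988, 0.155, 0.0], [0.155, 0.988, -0.0], [-0.0, -0.0, -1.0]]
wrist_force: [-0.1, 0.6, 0.2]
width: 0.0002
grip_force: 0.5
```

drive_tool(
  fingers=[1,1,1,1,1],
  travel=[
    [-0.01,0,0],
    [-0.02,0,0],
    [-0.03,0,0],
    [-0.04,0,0],
    [-0.04,0,0],
  ],
  turn=[0,0,0,0,0],
)

```text
clock: 12.55
eef_pos: [0.5551, 0.228, 0.0657]
tool_rot: [[-0.988, 0.155, 0.0], [0.155, 0.988, -0.0], [-0.0, -0.0, -1.0]]
wrist_force: [0.5, 0.0, 0.8]
width: -0.0004
grip_force: 0.0
```

```bash
cat > side.py <<'E'
from h import *
import sys
u=np.array([.9877,-.1564]);v=np.array([.1564,.9877]);o=monitor.get_obs()
print(o["eef_pos"].round(4),"u,v",u@o["eef_pos"][:2],v@o["eef_pos"][:2],o["wrist_force"].round(1))
for n in("side","top"):
    im,d,K,E=snap(n);P=cloud(d,K,E);S=cv2.cvtColor(im,cv2.COLOR_RGB2HSV)[...,1]
    U=P[...,:2]@u;W=P[...,:2]@v
    m=(d>.1)&(abs(W-.312)<.04)&(S<70)&(P[...,2]>.078)&(P[...,2]<.092)&(U>.5)&(U<.72)
    if m.any(): print(n,m.sum(),"tray U range",np.percentile(U[m],[0,1,99,100]).round(4),np.median(P[m][:,2]))
    if n=="side": cv2.imwrite("pics/"+sys.argv[1],cv2.resize(im[120:290,260:430],None,fx=3.5,fy=3.5,interpolation=2)[:,:,::-1])
E
python3 side.py s2.png
```

```text
[0.5551 0.228  0.0657] u,v 0.5126167148449033 0.312057489391074 [0.5 0.  0.8]
side 322 tray U range [0.5003 0.501  0.678  0.6796] 0.08414988859323802
top 134 tray U range [0.5639 0.5663 0.6851 0.7195] 0.08599726834892896
```

View pics/s2.png

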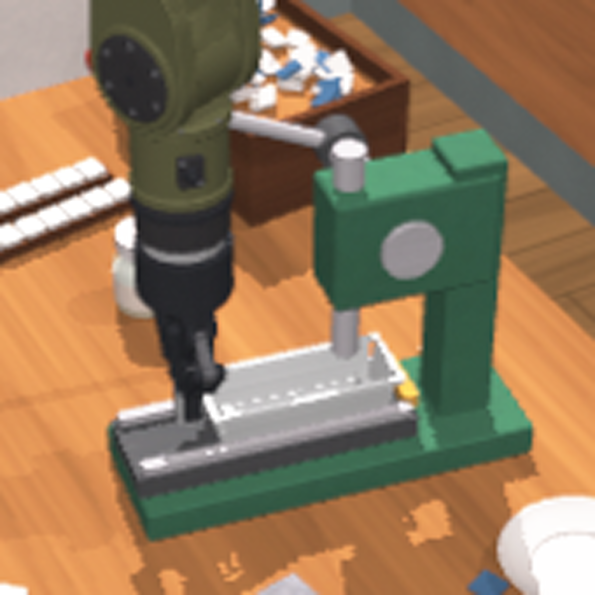

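The tray lies between the rails about 10 mm short of the brass stop, which is at about (405,392) in the crop. I'll push on gently.

drive_tool(
  fingers=[1,1,1,1,1],
  travel=[
    [-0.01,0,0],
    [-0.02,0,0],
    [-0.03,0,0],
    [-0.04,0,0],
    [-0.04,0,0],
  ],
  turn=[0,0,0,0,0],
)

```text
clock: 13.15
eef_pos: [0.5633, 0.2267, 0.0657]
tool_rot: [[-0.988, 0.155, 0.0], [0.155, 0.988, -0.0], [-0.0, 0.0, -1.0]]
wrist_force: [-0.4, -0.2, 0.5]
width: 0.0003
grip_force: 0.0
```

drive_tool(
  fingers=[1,1,1],
  travel=[
    [-0.005,0,0],
    [-0.01,0,0],
    [-0.01,0,0],
  ],
  turn=[0,0,0],
)

```text
clock: 13.45
eef_pos: [0.5649, 0.2265, 0.0657]
tool_rot: [[-0.988, 0.155, -0.0], [0.155, 0.988, 0.0], [0.0, 0.0, -1.0]]
wrist_force: [-1.2, 0.3, -0.4]
width: -0.0001
grip_force: 0.4
```

drive_tool(
  fingers=[1,1,1],
  travel=[
    [-0.005,0,0],
    [-0.01,0,0],
    [-0.01,0,0],
  ],
  turn=[0,0,0],
)

```text
clock: 13.75
eef_pos: [0.565, 0.2264, 0.0656]
tool_rot: [[-0.988, 0.155, -0.003], [0.155, 0.988, 0.001], [0.003, 0.0, -1.0]]
wrist_force: [-6.7, 1.9, 5.2]
width: -0.0001
grip_force: 3.5
```

Contact with the stop came at TCP u = 0.5226, against a predicted 0.5225, so the tray is home. I'll back off, rise and go above the lever grip.

drive_tool(
  fingers=[1,1,1,1,1,1,1,1,1,1],
  travel=[
    [0.05,0,0],
    [0.15,0,0],
    [0.25,0,-0.1],
    [0.35,0,-0.25],
    [0.4,0,-0.4],
    [0.4,0,-0.6],
    [0.4,0,-0.8],
    [0.4,0,-0.95],
    [0.4,0,-1],
    [0.4,0,-1],
  ],
  turn=[0,0,0,0,0,0,0,0,0,0],
)

```text
clock: 14.75
eef_pos: [0.4887, 0.239, 0.267]
tool_rot: [[-0.988, 0.155, 0.003], [0.155, 0.988, 0.001], [-0.003, 0.002, -1.0]]
wrist_force: [0.5, -0.3, 0.7]
width: -0.0002
grip_force: 0.0
```

drive_tool(
  fingers=[1,1,1,1,1,1,1,1,1,1],
  travel=[
    [0,0,-0.15],
    [0,0,-0.35],
    [0,0,-0.55],
    [0,0.12,-0.6],
    [0,0.27,-0.6],
    [0,0.42,-0.6],
    [0,0.57,-0.6],
    [0,0.68,-0.6],
    [0,0.71,-0.6],
    [0,0.71,-0.6],
  ],
  turn=[0,0,0,0,0,0,0,0,0,0],
)

```text
clock: 15.75
eef_pos: [0.5095, 0.3791, 0.3832]
tool_rot: [[-0.988, 0.154, -0.003], [0.154, 0.988, -0.002], [0.002, -0.003, -1.0]]
wrist_force: [-0.2, 0.1, -0.4]
width: 0.0003
grip_force: 0.0
```

```bash
python3 side.py s3.png
python3 - <<'E'
from h import *
u=np.array([.9877,-.1564]);v=np.array([.1564,.9877])
for n,f in(("wrist","w5.png"),("top",None),("side",None)):
    im,d,K,E=snap(n,f);P=cloud(d,K,E);hsv=cv2.cvtColor(im,cv2.COLOR_RGB2HSV).astype(int);H,S,V=[hsv[...,i] for i in range(3)]
    m=(d>.08)&((H<6)|(H>174))&(S>170)&(V>80)&(P[...,2]>.24)&(P[...,2]<.33)
    if m.any(): q=P[m];U=q[:,:2]@u;W=q[:,:2]@v;print(n,m.sum(),"U",np.percentile(U,[2,50,98]).round(4),"V",np.percentile(W,[1,99]).round(4),"ztop",np.percentile(q[:,2],[2,98]).round(4))
E
```

```text
[0.5095 0.3791 0.3832] u,v 0.44396595684017953 0.45415427372795614 [-0.2  0.1 -0.4]
side 349 tray U range [0.5277 0.5288 0.6876 0.7146] 0.08361379573704708
top 379 tray U range [0.5347 0.535  0.6917 0.6952] 0.08621512837452094
wrist 1400 U [0.4912 0.4963 0.508 ] V [0.4235 0.4972] ztop [0.2936 0.306 ]
top 345 U [0.4934 0.5019 0.5116] V [0.4221 0.4942] ztop [0.2963 0.3097]
side 141 U [0.4876 0.4958 0.5065] V [0.4164 0.4927] ztop [0.2867 0.3082]
```

View pics/s3.png

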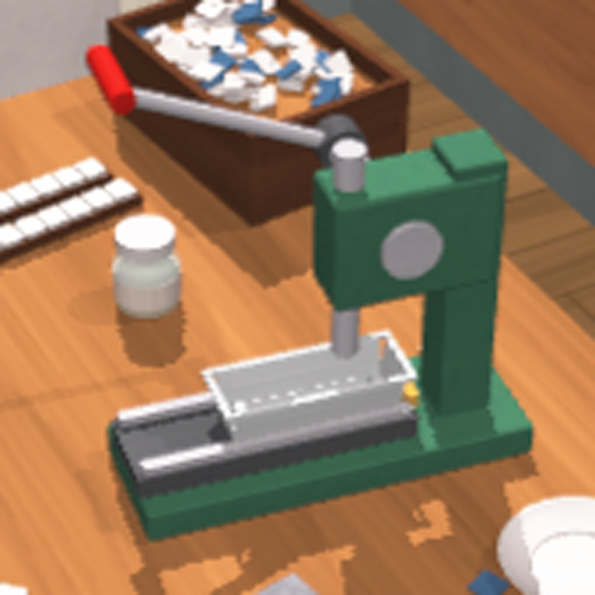

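The tray sits against the brass stop at about (410,392). Its rim spans U 0.534–0.692, so the centre is 0.613, which is home. The grip measures u 0.500, v 0.458, top z 0.306, which fits the given height. Next I'll move above it and then press down along its arc.

drive_tool(
  fingers=[1,1,1,1,1,1,1],
  travel=[
    [-0.1,0.02,0],
    [-0.2,0.02,0.05],
    [-0.28,0.02,0.15],
    [-0.28,0.02,0.25],
    [-0.28,0.02,0.32],
    [-0.28,0.02,0.355],
    [-0.28,0.02,0.355],
  ],
  turn=[0,0,0,0,0,0,0],
)

```text
clock: 16.7
eef_pos: [0.5657, 0.3732, 0.3132]
tool_rot: [[-0.988, 0.156, -0.002], [0.156, 0.988, -0.001], [0.002, -0.002, -1.0]]
wrist_force: [0.3, 0.2, 0.6]
width: -0.0003
grip_force: 0.0
```

drive_tool(
  fingers=[1,1,1,1,1,1,1,1,1,1,1,1],
  travel=[
    [0.0,0,0.025],
    [0.01,0,0.05],
    [0.025,0,0.09],
    [0.04,0,0.13],
    [0.055,0,0.17],
    [0.065,0,0.21],
    [0.075,0,0.25],
    [0.082,0,0.29],
    [0.087,0,0.33],
    [0.09,0,0.37],
    [0.093,0,0.41],
    [0.094,0,0.45],
  ],
  turn=[0,0,0,0,0,0,0,0,0,0,0,0],
)

```text
clock: 17.9
eef_pos: [0.5471, 0.377, 0.224]
tool_rot: [[-0.988, 0.155, -0.0], [0.155, 0.988, -0.0], [0.0, -0.0, -1.0]]
wrist_force: [-4.3, 0.7, 4.7]
width: -0.0001
grip_force: 2.5
```

```bash
cat > lev.py <<'E'
from h import *
u=np.array([.9877,-.1564]);v=np.array([.1564,.9877]);o=monitor.get_obs()
print(o["clock"],o["eef_pos"].round(4),"u,v",u@o["eef_pos"][:2],v@o["eef_pos"][:2],o["wrist_force"].round(1))
for n in("side","top","wrist"):
    im,d,K,E=snap(n);P=cloud(d,K,E);hsv=cv2.cvtColor(im,cv2.COLOR_RGB2HSV).astype(int);H,S,V=[hsv[...,i] for i in range(3)]
    m=(d>.08)&((H<6)|(H>174))&(S>170)&(V>80)&(P[...,2]>.08)&(P[...,2]<.33)&(np.abs(P[...,:2]@u-.5)<.06)&(np.abs(P[...,:2]@v-.458)<.06)
    if m.sum()>20: q=P[m];U=q[:,:2]@u;W=q[:,:2]@v;print(n,m.sum(),"U",np.percentile(U,[2,50,98]).round(4),"V",np.percentile(W,[1,99]).round(4),"z",np.percentile(q[:,2],[2,98]).round(4))
E
python3 lev.py
```

```text
17.9 [0.5471 0.377  0.224 ] u,v 0.4814391328949044 0.4579730618864567 [-4.3  0.7  4.7]
side 81 U [0.4687 0.4768 0.4878] V [0.4152 0.4896] z [0.2045 0.2265]
wrist 7639 U [0.4726 0.477  0.4895] V [0.4236 0.4964] z [0.2106 0.2237]
```

drive_tool(
  fingers=[1,1,1,1,1,1,1,1,1,1,1,1],
  travel=[
    [0,0,0.04],
    [-0.002,0,0.08],
    [-0.006,0,0.12],
    [-0.011,0,0.16],
    [-0.018,0,0.2],
    [-0.026,0,0.24],
    [-0.036,0,0.28],
    [-0.048,0,0.32],
    [-0.062,0,0.36],
    [-0.078,0,0.4],
    [-0.095,0,0.44],
    [-0.115,0,0.475],
  ],
  turn=[0,0,0,0,0,0,0,0,0,0,0,0],
)

```text
clock: 19.25
eef_pos: [0.5699, 0.3735, 0.1299]
tool_rot: [[-0.988, 0.155, -0.0], [0.155, 0.988, 0.0], [0.0, 0.0, -1.0]]
wrist_force: [-3.4, 0.5, 6.9]
width: -0.0001
grip_force: 3.3
```

drive_tool(
  fingers=[1,1,1,1],
  travel=[
    [-0.01,0,0.015],
    [-0.02,0,0.03],
    [-0.022,0,0.04],
    [-0.022,0,0.045],
  ],
  turn=[0,0,0,0],
)

```text
clock: 19.65
eef_pos: [0.5752, 0.3727, 0.1214]
tool_rot: [[-0.988, 0.156, 0.002], [0.156, 0.988, -0.0], [-0.002, 0.0, -1.0]]
wrist_force: [-1.6, -0.4, 7.8]
width: 0.0001
grip_force: 3.9
```

```bash
python3 lev.py
```

```text
19.65 [0.5752 0.3727 0.1214] u,v 0.5097921032456313 0.45808089234031435 [-1.6 -0.4  7.8]
side 79 U [0.4941 0.5015 0.5139] V [0.4173 0.4923] z [0.105 0.127]
wrist 7883 U [0.499  0.5034 0.5155] V [0.4239 0.4966] z [0.109  0.1221]
```

drive_tool(
  fingers=[1,1,1],
  travel=[
    [0,0,0.008],
    [0,0,0.015],
    [0,0,0.015],
  ],
  turn=[0,0,0],
)

```text
clock: 20.1
eef_pos: [0.5757, 0.3727, 0.1204]
tool_rot: [[-0.988, 0.156, 0.003], [0.156, 0.988, 0.0], [-0.003, 0.001, -1.0]]
wrist_force: [-4.0, -2.4, 15.2]
width: -0.0003
grip_force: 7.5
```

drive_tool(
  fingers=[1,1,1],
  travel=[
    [0,0,0.01],
    [0,0,0.01],
    [0,0,0.01],
  ],
  turn=[0,0,0],
)

```text
clock: 20.4
eef_pos: [0.5759, 0.3727, 0.1198]
tool_rot: [[-0.988, 0.156, 0.004], [0.156, 0.988, 0.001], [-0.004, 0.002, -1.0]]
wrist_force: [-5.5, -3.5, 22.7]
width: 0.0
grip_force: 11.4
```

```bash
python3 lev.py
```

```text
20.4 [0.5759 0.3727 0.1198] u,v 0.5105302332136874 0.45816583285351425 [-5.5 -3.5 22.7]
side 78 U [0.4943 0.5018 0.5126] V [0.4161 0.4896] z [0.1029 0.1263]
wrist 7917 U [0.4998 0.5043 0.5165] V [0.424  0.4966] z [0.1075 0.1206]
```

The bottom stop is reached: the force rose to 23 N with no further motion. Now I'll ease it back slowly along the arc.

drive_tool(
  fingers=[1,1,1,1,1,1,1,1,1,1,1,1],
  travel=[
    [0.005,0,-0.015],
    [0.015,0,-0.035],
    [0.026,0,-0.056],
    [0.036,0,-0.078],
    [0.046,0,-0.1],
    [0.055,0,-0.122],
    [0.064,0,-0.145],
    [0.072,0,-0.168],
    [0.08,0,-0.19],
    [0.087,0,-0.213],
    [0.093,0,-0.236],
    [0.099,0,-0.26],
  ],
  turn=[0,0,0,0,0,0,0,0,0,0,0,0],
)

```text
clock: 21.75
eef_pos: [0.558, 0.3754, 0.1697]
tool_rot: [[-0.988, 0.157, 0.007], [0.157, 0.988, -0.0], [-0.007, 0.001, -1.0]]
wrist_force: [3.6, -0.8, 6.8]
width: 0.0001
grip_force: 3.3
```

```bash
python3 lev.py
```

```text
21.75 [0.558  0.3754 0.1697] u,v 0.49242439156575896 0.4580446925644912 [ 3.6 -0.8  6.8]
side 93 U [0.4742 0.4801 0.4923] V [0.4156 0.4893] z [0.1523 0.1736]
wrist 8359 U [0.4792 0.4841 0.4962] V [0.4239 0.4964] z [0.1589 0.1706]
```

drive_tool(
  fingers=[1,1,1,1,1,1,1,1,1,1,1,1],
  travel=[
    [0.006,0,-0.024],
    [0.012,0,-0.048],
    [0.018,0,-0.072],
    [0.023,0,-0.096],
    [0.028,0,-0.12],
    [0.033,0,-0.144],
    [0.037,0,-0.168],
    [0.041,0,-0.192],
    [0.044,0,-0.216],
    [0.046,0,-0.24],
    [0.047,0,-0.264],
    [0.047,0,-0.288],
  ],
  turn=[0,0,0,0,0,0,0,0,0,0,0,0],
)

```text
clock: 23.1
eef_pos: [0.5452, 0.3773, 0.2255]
tool_rot: [[-0.988, 0.155, -0.0], [0.155, 0.988, -0.0], [0.0, -0.0, -1.0]]
wrist_force: [3.2, -0.2, 2.9]
width: -0.0001
grip_force: 1.9
```

```bash
python3 lev.py
```

```text
23.1 [0.5452 0.3773 0.2255] u,v 0.4795373568204218 0.4579090804159597 [ 3.2 -0.2  2.9]
side 75 U [0.4676 0.4769 0.4866] V [0.4152 0.4595] z [0.2076 0.2284]
wrist 7245 U [0.4726 0.4769 0.4894] V [0.4235 0.4963] z [0.2134 0.2265]
```

drive_tool(
  fingers=[1,1,1,1,1,1,1,1,1,1,1,1],
  travel=[
    [0,0,-0.024],
    [0,0,-0.048],
    [-0.002,0,-0.072],
    [-0.004,0,-0.096],
    [-0.007,0,-0.12],
    [-0.01,0,-0.144],
    [-0.014,0,-0.168],
    [-0.019,0,-0.192],
    [-0.025,0,-0.216],
    [-0.032,0,-0.24],
    [-0.039,0,-0.264],
    [-0.047,0,-0.288],
  ],
  turn=[0,0,0,0,0,0,0,0,0,0,0,0],
)

```text
clock: 24.45
eef_pos: [0.5547, 0.3759, 0.2832]
tool_rot: [[-0.988, 0.155, -0.0], [0.155, 0.988, -0.0], [0.0, -0.0, -1.0]]
wrist_force: [1.4, 1.2, 1.7]
width: 0.0
grip_force: 1.0
```

drive_tool(
  fingers=[1,1,1,1,1,1,1,1,1,1],
  travel=[
    [-0.007,0,-0.018],
    [-0.014,0,-0.036],
    [-0.021,0,-0.054],
    [-0.028,0,-0.072],
    [-0.036,0,-0.09],
    [-0.044,0,-0.106],
    [-0.048,0,-0.12],
    [-0.048,0,-0.134],
    [-0.048,0,-0.15],
    [-0.048,0,-0.2],
  ],
  turn=[0,0,0,0,0,0,0,0,0,0],
)

```text
clock: 25.45
eef_pos: [0.5635, 0.3741, 0.3221]
tool_rot: [[-0.988, 0.155, -0.002], [0.155, 0.988, -0.001], [0.002, -0.001, -1.0]]
wrist_force: [-0.5, 0.4, -0.3]
width: -0.0001
grip_force: 0.0
```

```bash
python3 lev.py
```

```text
25.45 [0.5635 0.3741 0.3221] u,v 0.4980734542981004 0.4576552404797974 [-0.5  0.4 -0.3]
side 127 U [0.4874 0.4953 0.507 ] V [0.4148 0.489 ] z [0.2884 0.3072]
top 69 U [0.496  0.5044 0.5113] V [0.4218 0.4395] z [0.2918 0.3089]
wrist 7273 U [0.4914 0.497  0.5092] V [0.424  0.4966] z [0.2946 0.306 ]
```

The lever is back at rest and free of the tool. I'll retract a little, then do one final check of the tray and the stack.

drive_tool(
  fingers=[1,1,1,1,1],
  travel=[
    [0,0,-0.1],
    [0.1,0,-0.2],
    [0.25,0,-0.25],
    [0.35,0,-0.25],
    [0.35,0,-0.25],
  ],
  turn=[0,0,0,0,0],
)

```text
clock: 26.1
eef_pos: [0.4931, 0.3859, 0.3742]
tool_rot: [[-0.988, 0.153, 0.001], [0.153, 0.988, 0.001], [-0.0, 0.001, -1.0]]
wrist_force: [0.1, -0.1, 0.4]
width: -0.0
grip_force: 0.0
```

```bash
python3 side.py s4.png
python3 - <<'E'
from h import *
im,d,K,E=snap("side","s5.png");P=cloud(d,K,E);S=cv2.cvtColor(im,cv2.COLOR_RGB2HSV)[...,1]
m=(d>.1)&(S<60)&(P[...,2]>.04)&(np.hypot(P[...,0]-.617,P[...,1]+.186)<.085);print("stack z top",np.percentile(P[m][:,2],[90,97,99.5]))
E
```

```text
[0.4931 0.3859 0.3742] u,v 0.4266835925294013 0.45828939659920326 [ 0.1 -0.1  0.4]
side 351 tray U range [0.5283 0.5294 0.6881 0.7151] 0.08353771827459888
top 371 tray U range [0.5345 0.5351 0.6927 0.7196] 0.086337370876167
stack z top [0.07869546 0.08094808 0.08308305]
```

View pics/s5.png

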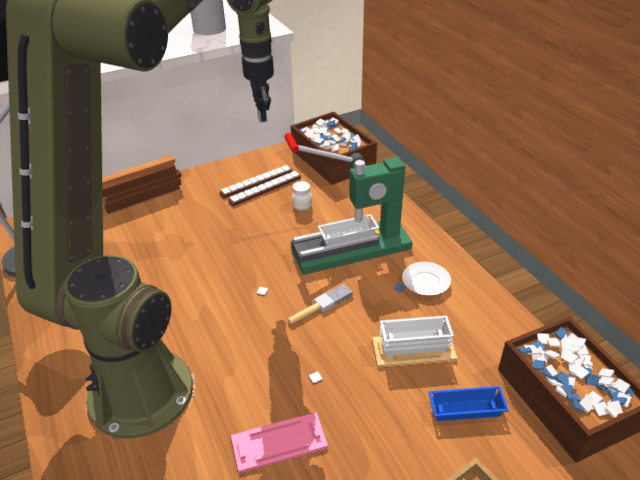

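The tray is home at (348,232), the lever is up, and three trays are still nested at (416,338) with the top rim at 80 mm. The jar, dish and brush have not moved.

```bash
python3 -c "
from cell import ticket
print(ticket.hand_in())"
```

```text
the job is handed in; nothing more can be done
None
```

I handed the job in at about 26 s: the top tray is home against the brass stop, the lever was pulled to its bottom stop and eased back to rest, and the other three trays, dish, brush and jar look undisturbed in the final image.

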